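# Push the fastener box down the freshly painted infeed lane

## Robot

A 6-joint arm with a two-finger parallel gripper is mounted at the origin on a cart in front of the work surface, level with it; the furniture and walls round the work are solid. World frame = base frame: x ahead of the robot, y to its left, z up, the work surface at z = 0. Lengths are in m, angles in rad, forces in N, time in s.
With the tool pointing down it reaches from about 0.35 to 0.8 m from the base axis. Payload 7.3 kg.
Tool frame: the origin (TCP) lies on the centre line of the jaws, within the pads' length; the fingertips stand 8 mm ahead of it and the grasp point (between the pads) lies 11 mm behind it; z points along the fingers, y is the line along which they close (so a half turn about z gives the same grasp; the last joint's range is limited). The gripper opens to 85 mm and grips with 20 to 120 N. Pads are 22 mm wide; open, the fingers measure 114 mm over their backs; the gripper's body (76 mm by 85 mm) begins 54 mm behind the grasp point. The pads swing forward as they close: fully open they stand 13 mm farther back than shut.
Start: joints at [1.149, 0.342, 1.524, -0, 1.275, -0.146], TCP at [0.143, 0.505, 0.239] pointing down, gripper open.
Joint ranges: [-2.53, 2.53], [-0.77, 2.02], [0.04, 2.7], [-1, 4.14], [0.28, 2.66], [-3.11, 3.11]. Speed limits (rad/s): [2.57, 2.57, 3.14, 3.14, 3.14, 3.14].

## Interface

Orientations are given as a 3x3 rotation matrix whose columns are the frame's x, y, z axes.
In Python, from bench import bot gives the robot as it stands.
- The arm moves only by the tool send_rows, never from a script. Its argument "increments" is a list of rows, each an object with "dp": the shift along the tool's x, y, z in m, a list of three; "delta_rot": the turn, a rotation vector about the tool's x, y, z in degrees, a list of three; "jaw": the closure, from 0 (fully open) to 1 (shut). In form: [{"dp": [dx, dy, dz], "delta_rot": [rx, ry, rz], "jaw": jaw}, ...]. A call has 1 to 12 rows; each row shifts and turns the commanded pose from where the row before left it, along the tool's axes as they then stand; what a row does not reach is not made up. A row lasts 1/8 s, in which the tool goes at most 62.5 mm and 10.7 degrees, less where a joint would pass 70% of its speed; a pose out of reach is approached as far as the arm can. A call is refused whole if a number of a shift passes 0.0625 or a number of a turn 10.7, either way. A call with a gripper value outside its range is refused whole. The fingers move at their own pace and stop on an object; "squeeze" is the grip in N (left out, the last holds). Time passes only in rows, so rows that do not move let the fingers close. It gives the time, the measured TCP pose, the force, the opening and the grip force at its end, in the units of the state.
- bot.get_obs(): the state, without advancing time (a new reading comes with each control period).
- bot.get_image(name): name is "side" or "top" or "wrist"; returns the picture (420x560x3 uint8, blue, green, red); there is no depth.
- bot.camera_params(name): a dict with "fx", "fy", "cx", "cy" (pixels), "R" (3x3) and "t" (3): a world point X has camera coordinates R X + t; the wrist camera has in their place "T_tool_cam" (4x4, takes a point from camera to tool coordinates, whose origin is the TCP and whose axes are the flange's). Camera axes: x right, y down, z forward; pixel columns grow to the right and rows downward; lengths in m; the calibration is good to about 2 mm. A picture is of the moment at which its call begins: read the wrist's pose just before it. camera_params takes no time and is no camera call.
- bot.close_job(): hands the job in; it is judged then, once.
The state is a dict: "t": time; "joints": joint angles; "joint_velocities": joint speeds; "tau": joint torques, N m; "eef_pos": TCP position; "tcp_rot": TCP orientation; "ft_force": force on the tool from outside, world axes, zero at the start; "moment": the same for the moment, N m; "width": opening from 0.0 (shut) to 1.0 (fully open); "finger_force": force on a finger pad.
Only numpy, scipy, OpenCV 4.12 (cv2) and the standard library are available. Lean on these libraries where they do the work, as an engineer would, in place of code of your own. Each camera call takes 0.05 s, during which the arm holds its last target. There are 200 camera calls.

## Task

Slowly push the steel fastener box down the infeed lane until it stands right up against the end stop, squarely between the guide rails. The rails have just been painted, so neither the box nor the robot may touch them; straighten the box on the open apron first if it needs it. Only push it with the fingers: do not lift or tip it, and leave everything else where it is.

Things in the scene. Friction and masses are not known exactly. Their poses are not given: they have to be found in the camera images.
- lane: Infeed lane, fixed: grey base plate 340 long x 150 wide x 6 thick, lying flat. Origin: centre of the plate's underside, on the table (z 0). Its x axis is the push direction along the lane's centre line (roughly to the robot's left), y across the lane, z up. From x=-170 to -25 the plate is an open apron without rails; from x=-25 to +155 a guide rail runs on each side; from x=+155 to +169 stands the end stop across the lane. Nothing on it moves.
- rail_left: Grey flat-bar guide rail 180 long, 10 wide, 14 high, on the plate (its top 20 mm above the table) at the lane's +y side, inner face at lane y=+58. Origin: centre of its underside. Axes as the lane's.
- rail_right: The same rail at the lane's -y side, inner face at lane y=-58; so the rails are 116 mm apart and leave 13 mm on each side of a centred box.
- stop: Dark steel end stop, 116 wide, 14 thick, top 40 mm above the table. Origin: underside, in the middle of the face that meets the box (lane x=+155). Axes as the lane's.
- lane_mouth (a point): Middle of the lane's mouth on the plate's top (lane x=-25), where the rails begin. Axes as the lane's.
- lane_home (a point): Point on the plate's top (6 mm above the table) over which the box's centre stands when it is home, touching the stop (lane x=+105, y=0). Axes as the lane's.
- fastener_box: Closed sheet-steel box with a flat lid, 100 long (its x) x 90 wide (its y) x 50 high, smooth upright sides (too wide to grip), about 0.4 to 0.85 kg. Origin: centre of its underside. It stands loose on the apron before the mouth, up to about 15 mm off the centre line and turned up to about 0.13 rad; its x axis points roughly down the lane. Its top is 56 mm above the table. It slides with a few newtons and stops when no longer pushed.
- box_centre (a point): Centre of the fastener box, half-way up (25 mm above its underside). Axes as the box's.
- bolt_1: Bystander: hexagon bolt 53 mm long lying beside a rail. To be left alone.
- retaining_cap: Bystander: dark round cap, 35 mm across and 36 mm high, beside a rail. To be left alone.
- nut_0: Bystander: hexagon nut 27 mm across, 13 mm high, beside a rail on the robot's side. To be left alone.
- spatter_spray: Bystander: spray can 52 mm across, 203 mm high, far right corner. To be left alone.
- tape_measure: Bystander: tape measure 67x82x38, back edge. To be left alone.
- locking_pliers: Bystander: pliers 162 long, 14 high, back edge. To be left alone.
- cone_1: Bystander: cast metal cone on a foot, 116 high, back edge. To be left alone.
- cone_3: Bystander: smaller cast metal cone on a foot, 84 high, far left corner. To be left alone.
- centre_punch: Bystander: thin round steel punch 118 long, near edge. To be left alone.
- cut_key: Bystander: flat cut steel key 95x26x5, near edge. To be left alone.
Things that resemble listed ones, but are neither listed nor needed, are in the scene too. Of the things that look like the fastener_box, the larger one is meant.

How it is judged:
On the way:
1. the box's leading end is between the rails, the box still on the plate (x of fastener_box in the frame of lane between -0.06 and 0.05 m and y of fastener_box in the frame of lane between -0.02 and 0.02 m and z of fastener_box in the frame of lane below 0.012 m), for 0.1 s.
At the end, for the whole second after the job is handed in: The box rests flat on the plate between the rails with its leading end within 5 mm of the end stop, square to the lane within 0.1 rad, at rest and touching neither rail (x of fastener_box in the frame of lane between 0.1 and 0.109 m and y of fastener_box in the frame of lane between -0.0135 and 0.0135 m and z of fastener_box in the frame of lane between 0.002 and 0.012 m and angle between the x axis of fastener_box and the x axis of lane, either way round below 0.1 rad and angle between fastener_box's own z axis and vertical below 0.05 rad and linear speed of fastener_box below 0.01 m/s and contact force between anything else and rail_left below 0.2 N and contact force between anything else and rail_right below 0.2 N).
It fails at once if something touches the left guide rail (contact force between anything else and rail_left above 0.2 N).
It fails at once if something touches the right guide rail (contact force between anything else and rail_right above 0.2 N).
It fails at once if the box is lifted or tipped (z of fastener_box in the frame of lane above 0.014 m or angle between fastener_box's own z axis and vertical above 0.12 rad).
It fails at once if the box is shoved faster than 0.3 m/s (linear speed of fastener_box above 0.3 m/s).
It fails at once if a bystander is moved by more than 20 mm (distance of any of bolt_1, retaining_cap, nut_0, tape_measure, centre_punch, cut_key from where it was at the start of the episode above 0.02 m).
It also fails if it takes over 72 s, if anything falls off the work surface, if the arm or the gripper's body presses on something with over 40 N, if the wrist force passes 120 N, or if a joint passes its speed limit or range.

## Working session

There is one attempt and no reset: what is moved stays moved. The work goes in short steps, Python scripts to look and compute and a tool call to move; the robot and the scene stay as the last step left them, time stands still between calls to the robot, and variables do not carry over. Pictures are saved under pics/ and viewed, at most 11 in all, crops included, and the job is handed in when it is done.

Besides the shell and the picture viewer there is one more tool, called after "Request:" by a JSON object that holds its "method" and its "body". send_rows: Moves the arm, as the interface text tells. Its arguments: {"type":"object","properties":{"increments":{"type":"array","items":{"type":"object","properties":{"dp":{"type":"array","items":{"type":"number"}},"delta_rot":{"type":"array","items":{"type":"number"}},"jaw":{"type":"number"}}}},"squeeze":{"type":"number"}},"required":["increments"]}

```bash
mkdir -p pics
python3 - <<'E'
from bench import bot
import cv2
o=bot.get_obs();print(o['t'],o['eef_pos'],o['tcp_rot'],o['width'])
for n in('top','side'):
    cv2.imwrite(f'pics/{n}0.png',bot.get_image(n));print(n,bot.camera_params(n))
print(bot.camera_params('wrist'))
E
```

```text
0.0 [0.14278902 0.5048069  0.23861784] [[-9.62208043e-01  2.72314637e-01 -6.48432007e-04]
 [ 2.72315307e-01  9.62207018e-01 -1.42412726e-03]
 [ 2.36115130e-04 -1.54688466e-03 -9.99998776e-01]] 0.99968987135297
top {'fx': 486.804584265527, 'fy': 486.804584265527, 'cx': 279.7801658634524, 'cy': 206.0442666541663, 'R': array([[ 0.09758017, -0.99522123,  0.00357997],
       [-0.97302048, -0.09615784, -0.20972558],
       [ 0.20906759,  0.01698168, -0.97775373]]), 't': array([-0.04572903,  0.55745143,  0.92731146])}
side {'fx': 532.6721414012768, 'fy': 532.6721414012768, 'cx': 275.983847894791, 'cy': 217.62627042028413, 'R': array([[-0.99986697,  0.01622788, -0.00164092],
       [ 0.00965521,  0.50779294, -0.86142504],
       [-0.01314585, -0.86132629, -0.50788208]]), 't': array([0.55763788, 0.04483728, 1.24658216])}
{'fx': 305.7412920048767, 'fy': 305.7412920048767, 'cx': 280.653435155054, 'cy': 207.31782858523758, 'T_tool_cam': array([[-5.52622367e-04, -9.64627214e-01, -2.63617210e-01,
         6.76555211e-02],
       [ 9.99999443e-01, -7.70046233e-04,  7.21445665e-04,
         5.75931498e-05],
       [-8.98923562e-04, -2.63616664e-01,  9.64627102e-01,
        -1.33583814e-01],
       [ 0.00000000e+00,  0.00000000e+00,  0.00000000e+00,
         1.00000000e+00]])}
```

View pics/top0.png

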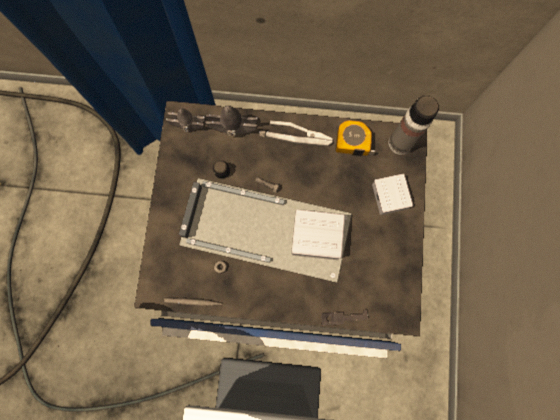

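View pics/side0.png

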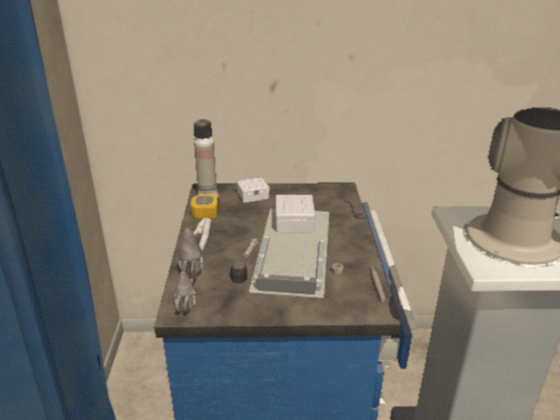

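Two white boxes are visible in the top view. One is at (319,233), larger and standing on the apron. The other is at (392,194), smaller and off the lane to the right. The one at (319,233) fits the description, and I'll confirm it in an enlarged crop.

Run:
```python
import cv2
i=cv2.imread('pics/top0.png')[165:290,170:430]
cv2.imwrite('pics/crop0.png',cv2.resize(i,None,fx=3,fy=3,interpolation=cv2.INTER_CUBIC))
```

```text
(no output)
```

View pics/crop0.png

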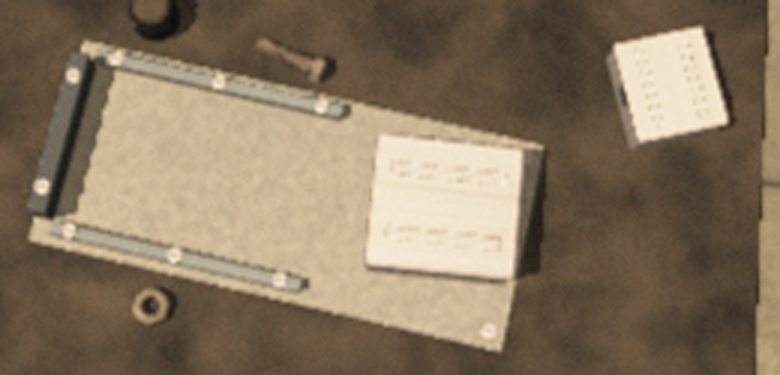

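The crop confirms it: the larger box is the one on the plate, with lid corners at about crop (378,134), (523,150), (515,279) and (366,267). The plate corners are at (84,40), (544,146), (502,352) and (29,241).

```bash
cat > h.py <<'E'
import numpy as np,cv2
from bench import bot
def ray(P,uv,z,R=None,t=None):
    uv=np.atleast_2d(np.array(uv,float))
    R=P['R'] if R is None else R; t=P['t'] if t is None else t
    d=np.c_[(uv[:,0]-P['cx'])/P['fx'],(uv[:,1]-P['cy'])/P['fy'],np.ones(len(uv))]@R
    c=-R.T@t
    return (c+d*((z-c[2])/d[:,2])[:,None])[:,:2]
def wristcam(o):
    P=bot.camera_params('wrist');T=np.eye(4);T[:3,:3]=o['tcp_rot'];T[:3,3]=o['eef_pos']
    W=T@P['T_tool_cam'];R=W[:3,:3].T
    return P,R,-R@W[:3,3]
def lid(img,P,near,R=None,t=None,thr=150):
    # white lid: contour pixels cast on z=.056, then minAreaRect in mm
    hsv=cv2.cvtColor(img,cv2.COLOR_BGR2HSV);m=((hsv[...,2]>thr)&(hsv[...,1]<60)).astype('uint8')
    m=cv2.morphologyEx(m,cv2.MORPH_CLOSE,np.ones((5,5)));m=cv2.morphologyEx(m,cv2.MORPH_OPEN,np.ones((5,5)))
    cs,_=cv2.findContours(m,cv2.RETR_EXTERNAL,cv2.CHAIN_APPROX_NONE)
    c=max((c for c in cs if cv2.pointPolygonTest(c,near,False)>=0),key=cv2.contourArea)
    w=ray(P,c[:,0,:],.056,R,t)
    return cv2.minAreaRect((w*1000).astype('float32')),w
E
python3 - <<'E'
from h import *
P=bot.camera_params('top');img=cv2.imread('pics/top0.png')
f=lambda a:(np.array(a)+.5)/3-.5+[170,165]
pl=ray(P,f([(84,40),(544,146),(502,352),(29,241)]),.006)  # stop+y? far/left, far/right, near/right, near/left
print('plate',pl.round(4)); print([np.linalg.norm(pl[i]-pl[i-1]).round(4) for i in range(4)])
L=ray(P,f([(378,134),(523,150),(515,279),(366,267)]),.056)
print('lid',L.round(4),[np.linalg.norm(L[i]-L[i-1]).round(4) for i in range(4)],L.mean(0))
r=lid(img,P,(319,233));print(r[0])
ex=(pl[0]+pl[3]-pl[1]-pl[2]);ex/=np.linalg.norm(ex);c=pl.mean(0);ey=np.array([-ex[1],ex[0]])
print('lane c',c,'ex',ex,np.degrees(np.arctan2(ex[1],ex[0])))
b=L.mean(0);print('box lane',(b-c)@ex,(b-c)@ey)
v=L[0]+L[3]-L[1]-L[2];print('box yaw',np.degrees(np.arctan2(v[1],v[0])))
v=L[0]+L[1]-L[3]-L[2];print('box yaw y',np.degrees(np.arctan2(v[1],v[0])))
rs=ray(P,f([(343,108),(305,283)]),.02);print('rail ends lane',[((p-c)@ex,(p-c)@ey) for p in rs])
E
```

```text
plate [[ 0.6149  0.1929]
 [ 0.5697 -0.1427]
 [ 0.4222 -0.1235]
 [ 0.4666  0.2118]]
[np.float64(0.1495), np.float64(0.3386), np.float64(0.1487), np.float64(0.3383)]
lid [[ 0.5563 -0.0236]
 [ 0.5549 -0.1221]
 [ 0.4675 -0.1229]
 [ 0.4657 -0.0239]] [np.float64(0.0906), np.float64(0.0985), np.float64(0.0875), np.float64(0.0991)] [ 0.51111113 -0.0731273 ]
((511.8731384277344, -72.30903625488281), (99.20794677734375, 90.05487823486328), 89.80662536621094)
lane c [0.51836974 0.03462749] ex [0.13224237 0.99121741] 82.40081046437142
box lane -0.10776832236167727 -0.007054897289286251
box yaw 90.11133862168576
box yaw y 0.3468303939394287
rail ends lane [(np.float64(-0.02414451488715355), np.float64(-0.06547746330774047)), (np.float64(-0.026656127962001702), np.float64(0.06052882160416281))]
```

Request:
{"method": "send_rows", "body": {"increments": [{"dp": [-0.045, -0.034, 0], "delta_rot": [0, 0, 0], "jaw": 0.4}, {"dp": [-0.045, -0.034, 0], "delta_rot": [0, 0, 0], "jaw": 0.4}, {"dp": [-0.045, -0.034, 0], "delta_rot": [0, 0, 0], "jaw": 0.4}, {"dp": [-0.045, -0.034, 0], "delta_rot": [0, 0, 0], "jaw": 0.4}, {"dp": [-0.045, -0.034, 0], "delta_rot": [0, 0, 0], "jaw": 0.4}, {"dp": [-0.045, -0.034, 0], "delta_rot": [0, 0, 0], "jaw": 0.4}, {"dp": [-0.045, -0.034, 0], "delta_rot": [0, 0, 0], "jaw": 0.4}, {"dp": [-0.045, -0.034, 0], "delta_rot": [0, 0, 0], "jaw": 0.4}, {"dp": [-0.045, -0.034, 0], "delta_rot": [0, 0, 0], "jaw": 0.4}, {"dp": [-0.045, -0.034, 0], "delta_rot": [0, 0, 0], "jaw": 0.4}, {"dp": [-0.045, -0.034, 0], "delta_rot": [0, 0, -8.2], "jaw": 0.4}, {"dp": [0, 0, 0], "delta_rot": [0, 0, 0], "jaw": 0.4}]}}

```text
t: 1.6
eef_pos: [0.5188, 0.0075, 0.2383]
tcp_rot: [[-0.991, 0.136, -0.001], [0.136, 0.991, -0.0], [0.001, -0.0, -1.0]]
ft_force: [0.6, 0.6, -0.7]
width: 0.604
finger_force: 0.0
```

```bash
cat >> h.py <<'E'
C=np.array([.5187,.0346]);A=np.radians(82.4);EX=np.array([np.cos(A),np.sin(A)]);EY=np.array([-EX[1],EX[0]])
def lane(p): return np.array([(p-C)@EX,(p-C)@EY])
def world(x,y): return C+x*EX+y*EY
def togo(x,y,z):
    o=bot.get_obs();R=o['tcp_rot'];p=o['eef_pos']
    print('t',o['t'],'lane',lane(p[:2]).round(4),'z',p[2].round(4),'ytool yaw',np.degrees(np.arctan2(R[1,1],R[0,1])).round(2),'F',o['ft_force'].round(2),'w',o['width'])
    print('togo tool',(R.T@(np.r_[world(x,y),z]-p)).round(4),'tilt',R[:,2].round(4))
E
python3 -c "
from h import *
togo(-.107,-.092,.033)"
```

```text
t 1.6 lane [-0.0268 -0.0037] z 0.2383 ytool yaw 82.21 F [ 0.61  0.63 -0.66] w 0.6044943898956489
togo tool [-0.0887 -0.0798  0.2053] tilt [-7.e-04 -4.e-04 -1.e+00]
```

Request:
{"method": "send_rows", "body": {"increments": [{"dp": [-0.03, -0.026, 0], "delta_rot": [0, 0, 0], "jaw": 0.4}, {"dp": [-0.03, -0.027, 0], "delta_rot": [0, 0, 0], "jaw": 0.4}, {"dp": [-0.029, -0.027, 0], "delta_rot": [0, 0, -0.2], "jaw": 0.4}, {"dp": [0, 0, 0.04], "delta_rot": [0, 0, 0], "jaw": 0.4}, {"dp": [0, 0, 0.05], "delta_rot": [0, 0, 0], "jaw": 0.4}, {"dp": [0, 0, 0.05], "delta_rot": [0, 0, 0], "jaw": 0.4}, {"dp": [0, 0, 0.045], "delta_rot": [0, 0, 0], "jaw": 0.4}, {"dp": [0, 0, 0.02], "delta_rot": [0, 0, 0], "jaw": 0.4}, {"dp": [0, 0, 0], "delta_rot": [0, 0, 0], "jaw": 0.4}]}}

```text
t: 2.72
eef_pos: [0.5934, -0.0791, 0.0325]
tcp_rot: [[-0.992, 0.129, -0.004], [0.129, 0.992, 0.001], [0.005, 0.001, -1.0]]
ft_force: [-0.1, -0.6, 0.5]
width: 0.601
finger_force: 0.0
```

```bash
python3 -c "
from h import *
togo(-.107,-.056,.033)
cv2.imwrite('pics/w1.png',bot.get_image('wrist'))"
```

```text
t 2.725 lane [-0.1029 -0.0891] z 0.0325 ytool yaw 82.59 F [-0.07 -0.55  0.46] w 0.6008202367520304
togo tool [ 0.0331 -0.004  -0.0003] tilt [-0.0045  0.0015 -1.    ]
```

View pics/w1.png

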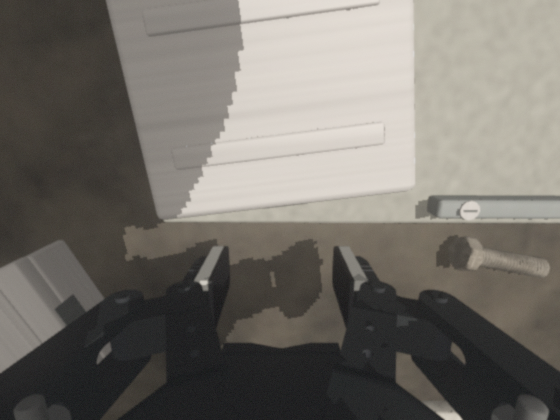

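The wrist view shows the box's far face from about (165,215) to (412,187), clear of both fingers. The right rail starts at (432,208) and the bolt is at (500,258), both well clear. Next I push sideways to square and centre the box.

Request:
{"method": "send_rows", "body": {"increments": [{"dp": [0.004, -0.002, 0], "delta_rot": [0, 0, 0.2], "jaw": 0.4}, {"dp": [0.004, -0.002, 0], "delta_rot": [0, 0, 0], "jaw": 0.4}, {"dp": [0.004, 0, 0], "delta_rot": [0, 0, 0], "jaw": 0.4}, {"dp": [0.004, 0, 0], "delta_rot": [0, 0, 0], "jaw": 0.4}, {"dp": [0.004, 0, 0], "delta_rot": [0, 0, 0], "jaw": 0.4}, {"dp": [0.004, 0, 0], "delta_rot": [0, 0, 0], "jaw": 0.4}, {"dp": [0.004, 0, 0], "delta_rot": [0, 0, 0], "jaw": 0.4}, {"dp": [0.004, 0, 0], "delta_rot": [0, 0, 0], "jaw": 0.4}, {"dp": [0, 0, 0], "delta_rot": [0, 0, 0], "jaw": 0.4}]}}

```text
t: 3.9
eef_pos: [0.5626, -0.0803, 0.0344]
tcp_rot: [[-0.991, 0.132, -0.0], [0.132, 0.991, 0.0], [0.0, 0.0, -1.0]]
ft_force: [1.1, -1.0, -0.0]
width: 0.6
finger_force: 0.7
```

```bash
python3 -c "
from h import *
togo(-.107,-.056,.033)
o=bot.get_obs();P,R,t=wristcam(o)
i=bot.get_image('wrist');cv2.imwrite('pics/w2.png',i)
"
```

```text
t 3.9 lane [-0.1081 -0.0587] z 0.0344 ytool yaw 82.39 F [ 1.15 -0.96 -0.  ] w 0.5999622980406614
togo tool [0.0027 0.0011 0.0014] tilt [-1.e-04  1.e-04 -1.e+00]
```

View pics/w2.png

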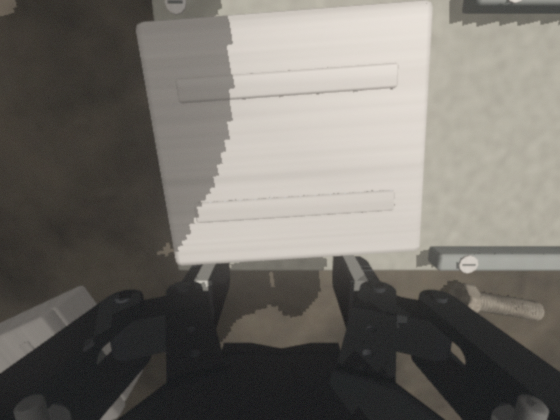

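The wrist view shows the full lid, with corners at about (139,28), (431,5), (419,247) and (178,264). The left finger is in contact, and the box is still slightly rotated.

```bash
cat >> h.py <<'E'
def quad(uv,o=None,z=.056):
    P,R,t=wristcam(o or bot.get_obs());L=ray(P,uv,z,R,t)  # order: +y/-x, +y/+x, -y/+x, -y/-x
    v=L[1]+L[2]-L[0]-L[3];w=L[0]+L[1]-L[2]-L[3]
    print('sides',[np.linalg.norm(L[i]-L[i-1]).round(4) for i in range(4)],'box lane',lane(L.mean(0)).round(4),
     'yaw err',(np.degrees(np.arctan2(v[1],v[0]))-82.4).round(2),(np.degrees(np.arctan2(w[1],w[0]))-172.4).round(2)%360)
    return L
E
python3 -c "
from h import *
quad([(139,28),(431,5),(419,247),(178,264)])
P,R,t=wristcam(bot.get_obs())
print('rail R inner top edge lane (expect -.025,-.058)',[lane(p).round(4) for p in ray(P,[(436,247),(558,247)],.02,R,t)])
print('rail L',[lane(p).round(4) for p in ray(P,[(464,12),(558,11)],.02,R,t)])"
```

```text
sides [np.float64(0.0845), np.float64(0.0949), np.float64(0.0839), np.float64(0.0958)] box lane [-0.1038  0.0005] yaw err 4.14 3.85
rail R inner top edge lane (expect -.025,-.058) [array([-0.0269, -0.053 ]), array([ 0.0367, -0.0531])]
rail L [array([-0.0293,  0.055 ]), array([0.0109, 0.0554])]
```

The box is now centred (y≈0) with about 4° of yaw left, which the two-finger push from behind will square out. I'll retreat, lift and turn 90°.

Request:
{"method": "send_rows", "body": {"increments": [{"dp": [-0.015, 0, 0], "delta_rot": [0, 0, 0], "jaw": 0.4}, {"dp": [-0.01, 0, -0.02], "delta_rot": [0, 0, 0], "jaw": 0.4}, {"dp": [0, 0, -0.05], "delta_rot": [0, 0, 0], "jaw": 0.4}, {"dp": [0, 0, -0.05], "delta_rot": [0, 0, 10], "jaw": 0.4}, {"dp": [0, 0, 0], "delta_rot": [0, 0, 10], "jaw": 0.4}, {"dp": [0, 0, 0], "delta_rot": [0, 0, 10], "jaw": 0.4}, {"dp": [0, 0, 0], "delta_rot": [0, 0, 10], "jaw": 0.4}, {"dp": [0, 0, 0], "delta_rot": [0, 0, 10], "jaw": 0.4}, {"dp": [0, 0, 0], "delta_rot": [0, 0, 10], "jaw": 0.4}, {"dp": [0, 0, 0], "delta_rot": [0, 0, 10], "jaw": 0.4}, {"dp": [0, 0, 0], "delta_rot": [0, 0, 10], "jaw": 0.4}, {"dp": [0, 0, 0], "delta_rot": [0, 0, 10], "jaw": 0.4}]}}

```text
t: 5.45
eef_pos: [0.5868, -0.0831, 0.1538]
tcp_rot: [[0.138, 0.99, -0.002], [0.99, -0.138, 0.001], [0.001, -0.002, -1.0]]
ft_force: [-0.3, 0.3, -0.3]
width: 0.601
finger_force: 0.0
```

```bash
python3 -c "
from h import *
togo(-.195,0,.033)"
```

```text
t 5.45 lane [-0.1076 -0.0831] z 0.1538 ytool yaw -7.93 F [-0.28  0.35 -0.32] w 0.6006841658245059
togo tool [-0.0879 -0.0823  0.1209] tilt [-0.0021  0.0011 -1.    ]
```

Request:
{"method": "send_rows", "body": {"increments": [{"dp": [-0.029, -0.027, 0], "delta_rot": [0, 0, -0.3], "jaw": 0.4}, {"dp": [-0.03, -0.027, 0], "delta_rot": [0, 0, 0], "jaw": 0.4}, {"dp": [-0.029, -0.028, 0], "delta_rot": [0, 0, 0], "jaw": 0.4}, {"dp": [0, 0, 0], "delta_rot": [0, 0, 0], "jaw": 0.4}, {"dp": [0, 0, 0.04], "delta_rot": [0, 0, 0], "jaw": 0.4}, {"dp": [0, 0, 0.045], "delta_rot": [0, 0, 0], "jaw": 0.4}, {"dp": [0, 0, 0.035], "delta_rot": [0, 0, 0], "jaw": 0.4}, {"dp": [0, 0, 0], "delta_rot": [0, 0, 0], "jaw": 0.4}, {"dp": [0, 0, 0], "delta_rot": [0, 0, 0], "jaw": 0.4}]}}

```text
t: 6.58
eef_pos: [0.4959, -0.1602, 0.0353]
tcp_rot: [[0.127, 0.992, 0.001], [0.992, -0.127, -0.0], [-0.0, 0.001, -1.0]]
ft_force: [0.4, -0.8, 0.2]
width: 0.6
finger_force: 0.0
```

```bash
python3 -c "
from h import *
togo(-.135,0,.033)"
```

```text
t 6.575 lane [-0.1961 -0.0032] z 0.0353 ytool yaw -7.28 F [ 0.43 -0.75  0.23] w 0.6003021162176431
togo tool [ 0.0611 -0.0028  0.0023] tilt [ 1.3e-03 -3.0e-04 -1.0e+00]
```

Request:
{"method": "send_rows", "body": {"increments": [{"dp": [0.004, -0.003, 0.002], "delta_rot": [0, 0, 0.3], "jaw": 0.4}, {"dp": [0.005, 0, 0], "delta_rot": [0, 0, 0], "jaw": 0.4}, {"dp": [0.005, 0, 0], "delta_rot": [0, 0, 0], "jaw": 0.4}, {"dp": [0.005, 0, 0], "delta_rot": [0, 0, 0], "jaw": 0.4}, {"dp": [0.005, 0, 0], "delta_rot": [0, 0, 0], "jaw": 0.4}, {"dp": [0.005, 0, 0], "delta_rot": [0, 0, 0], "jaw": 0.4}, {"dp": [0.005, 0, 0], "delta_rot": [0, 0, 0], "jaw": 0.4}, {"dp": [0.004, 0, 0], "delta_rot": [0, 0, 0], "jaw": 0.4}, {"dp": [0.004, 0, 0], "delta_rot": [0, 0, 0], "jaw": 0.4}, {"dp": [0.004, 0, 0], "delta_rot": [0, 0, 0], "jaw": 0.4}, {"dp": [0.004, 0, 0], "delta_rot": [0, 0, 0], "jaw": 0.4}, {"dp": [0, 0, 0], "delta_rot": [0, 0, 0], "jaw": 0.4}]}}

```text
t: 8.07
eef_pos: [0.4987, -0.1097, 0.0323]
tcp_rot: [[0.132, 0.991, 0.0], [0.991, -0.132, 0.001], [0.001, 0.0, -1.0]]
ft_force: [0.6, -0.5, -0.3]
width: 0.599
finger_force: 0.1
```

```bash
python3 -c "
from h import *
togo(-.135,0,.033)
cv2.imwrite('pics/w3.png',bot.get_image('wrist'))
t=bot.get_image('top');cv2.imwrite('pics/t3.png',cv2.resize(t[165:290,170:430],None,fx=3,fy=3,interpolation=cv2.INTER_CUBIC))"
```

```text
t 8.075 lane [-0.1457  0.0007] z 0.0323 ytool yaw -7.6 F [ 0.62 -0.45 -0.28] w 0.5990157946209587
togo tool [ 0.0107  0.0007 -0.0007] tilt [ 3.e-04  7.e-04 -1.e+00]
```

View pics/w3.png

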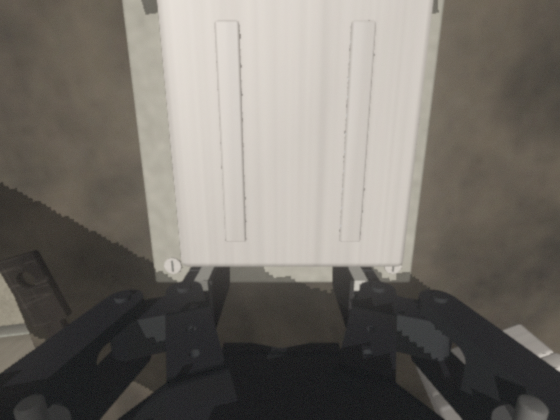

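The wrist view shows the box square to the tool. The lid's rear corners are at (180,265) and (404,265), and the plate's rear corners at (155,282) and (411,282), so the box sits slightly towards -y.

```bash
python3 -c "
from h import *
P,R,t=wristcam(bot.get_obs())
print('lid',[lane(p).round(4) for p in ray(P,[(180,265),(404,265),(163,40),(429,40)],.056,R,t)])
print('plate',[lane(p).round(4) for p in ray(P,[(155,282),(411,282),(128,30),(439,30)],.006,R,t)])
print('rail',[lane(p).round(4) for p in ray(P,[(158,12),(432,12)],.02,R,t)])"
```

```text
lid [array([-0.1322,  0.0413]), array([-0.1322, -0.0467]), array([-0.0525,  0.0398]), array([-0.0526, -0.0464])]
plate [array([-0.1673,  0.0748]), array([-0.1673, -0.0738]), array([-0.0363,  0.0732]), array([-0.0364, -0.0723])]
rail [array([-0.0332,  0.0534]), array([-0.0333, -0.062 ])]
```

View pics/t3.png

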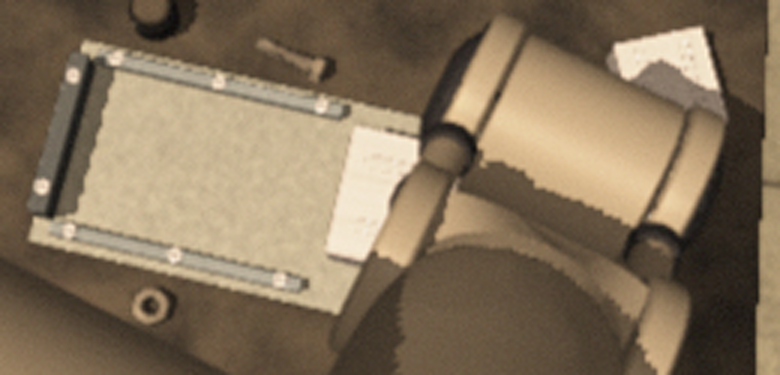

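The box is square and about 3 mm towards -y, leaving about 10 mm to the nearer rail. I'll push it down the lane with a slight +y drift.

Request:
{"method": "send_rows", "body": {"increments": [{"dp": [0.003, 0, 0], "delta_rot": [0, 0, 0], "jaw": 0.4}, {"dp": [0.005, -0.0003, 0], "delta_rot": [0, 0, 0], "jaw": 0.4}, {"dp": [0.005, -0.0003, 0], "delta_rot": [0, 0, 0], "jaw": 0.4}, {"dp": [0.005, -0.0003, 0], "delta_rot": [0, 0, 0], "jaw": 0.4}, {"dp": [0.005, -0.0003, 0], "delta_rot": [0, 0, 0], "jaw": 0.4}, {"dp": [0.005, -0.0003, 0], "delta_rot": [0, 0, 0], "jaw": 0.4}, {"dp": [0.005, -0.0003, 0], "delta_rot": [0, 0, 0], "jaw": 0.4}, {"dp": [0.005, -0.0003, 0], "delta_rot": [0, 0, 0], "jaw": 0.4}, {"dp": [0.005, -0.0003, 0], "delta_rot": [0, 0, 0], "jaw": 0.4}, {"dp": [0.005, -0.0003, 0], "delta_rot": [0, 0, 0], "jaw": 0.4}, {"dp": [0.005, 0, 0], "delta_rot": [0, 0, 0], "jaw": 0.4}, {"dp": [0.003, 0, 0], "delta_rot": [0, 0, 0], "jaw": 0.4}]}}

```text
t: 9.68
eef_pos: [0.5032, -0.0541, 0.0323]
tcp_rot: [[0.132, 0.991, -0.0], [0.991, -0.132, 0.0], [0.0, -0.0, -1.0]]
ft_force: [-0.7, -3.0, -0.8]
width: 0.6
finger_force: 1.8
```

```bash
python3 -c "
from h import *
togo(.044,0.001,.033)
cv2.imwrite('pics/w4.png',bot.get_image('wrist'))"
```

```text
t 9.675 lane [-0.09    0.0036] z 0.0323 ytool yaw -7.59 F [-0.74 -2.99 -0.8 ] w 0.5999150286395829
togo tool [ 0.134   0.0026 -0.0007] tilt [-1.e-04  1.e-04 -1.e+00]
```

View pics/w4.png

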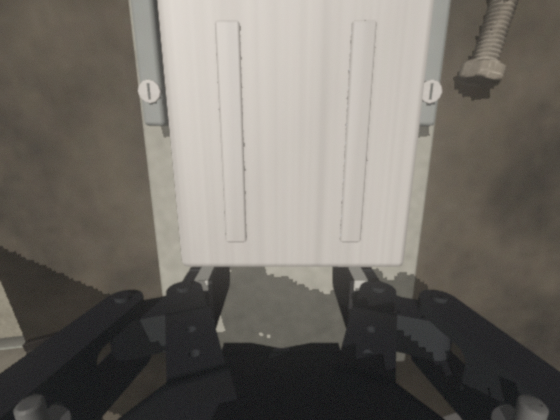

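The wrist view shows the box entering between the rails, with rail screws at (149,91) and (431,91) roughly symmetric about the lid. I'll carry on straight.

Request:
{"method": "send_rows", "body": {"increments": [{"dp": [0.005, 0, 0], "delta_rot": [0, 0, 0], "jaw": 0.4}, {"dp": [0.005, 0, 0], "delta_rot": [0, 0, 0], "jaw": 0.4}, {"dp": [0.005, 0, 0], "delta_rot": [0, 0, 0], "jaw": 0.4}, {"dp": [0.005, 0, 0], "delta_rot": [0, 0, 0], "jaw": 0.4}, {"dp": [0.005, 0, 0], "delta_rot": [0, 0, 0], "jaw": 0.4}, {"dp": [0.005, 0, 0], "delta_rot": [0, 0, 0], "jaw": 0.4}, {"dp": [0.005, 0, 0], "delta_rot": [0, 0, 0], "jaw": 0.4}, {"dp": [0.005, 0, 0], "delta_rot": [0, 0, 0], "jaw": 0.4}, {"dp": [0.005, 0, 0], "delta_rot": [0, 0, 0], "jaw": 0.4}, {"dp": [0.005, 0, 0], "delta_rot": [0, 0, 0], "jaw": 0.4}, {"dp": [0.005, 0, 0], "delta_rot": [0, 0, 0], "jaw": 0.4}, {"dp": [0.005, 0, 0], "delta_rot": [0, 0, 0], "jaw": 0.4}]}}

```text
t: 11.22
eef_pos: [0.5112, 0.0053, 0.0323]
tcp_rot: [[0.132, 0.991, -0.0], [0.991, -0.132, 0.0], [0.0, -0.0, -1.0]]
ft_force: [-0.4, -2.2, -0.7]
width: 0.602
finger_force: 1.8
```

```bash
python3 -c "
from h import *
togo(.044,0.001,.033)
cv2.imwrite('pics/w5.png',bot.get_image('wrist'))"
```

```text
t 11.225 lane [-0.03    0.0035] z 0.0323 ytool yaw -7.6 F [-0.39 -2.18 -0.69] w 0.6015415243619233
togo tool [ 0.074   0.0025 -0.0007] tilt [-1.e-04  1.e-04 -1.e+00]
```

View pics/w5.png

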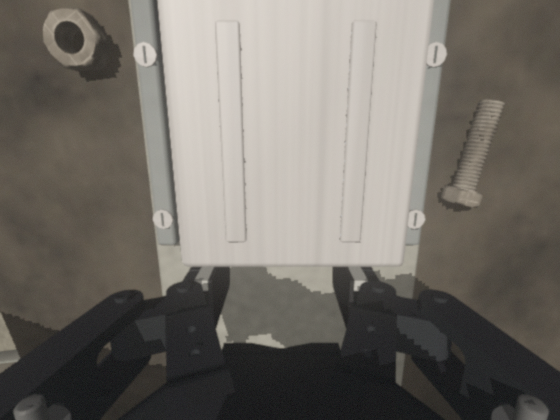

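The rail screws at (145,54)/(436,54) and (162,219)/(416,219) are symmetric about the lid, so the box is centred and running straight.

Request:
{"method": "send_rows", "body": {"increments": [{"dp": [0.005, 0, 0], "delta_rot": [0, 0, 0], "jaw": 0.4}, {"dp": [0.005, 0, 0], "delta_rot": [0, 0, 0], "jaw": 0.4}, {"dp": [0.005, 0, 0], "delta_rot": [0, 0, 0], "jaw": 0.4}, {"dp": [0.005, 0, 0], "delta_rot": [0, 0, 0], "jaw": 0.4}, {"dp": [0.005, 0, 0], "delta_rot": [0, 0, 0], "jaw": 0.4}, {"dp": [0.005, 0, 0], "delta_rot": [0, 0, 0], "jaw": 0.4}, {"dp": [0.005, 0, 0], "delta_rot": [0, 0, 0], "jaw": 0.4}, {"dp": [0.005, 0, 0], "delta_rot": [0, 0, 0], "jaw": 0.4}, {"dp": [0.005, 0, 0], "delta_rot": [0, 0, 0], "jaw": 0.4}, {"dp": [0.005, 0, 0], "delta_rot": [0, 0, 0], "jaw": 0.4}, {"dp": [0.005, 0, 0], "delta_rot": [0, 0, 0], "jaw": 0.4}, {"dp": [0.005, 0, 0], "delta_rot": [0, 0, 0], "jaw": 0.4}]}}

```text
t: 12.78
eef_pos: [0.5192, 0.0648, 0.0323]
tcp_rot: [[0.132, 0.991, 0.0], [0.991, -0.132, 0.0], [0.0, 0.0, -1.0]]
ft_force: [-0.7, -3.6, -0.6]
width: 0.594
finger_force: 2.0
```

Request:
{"method": "send_rows", "body": {"increments": [{"dp": [0.002, 0, 0], "delta_rot": [0, 0, 0], "jaw": 0.4}, {"dp": [0.002, 0, 0], "delta_rot": [0, 0, 0], "jaw": 0.4}, {"dp": [0.002, 0, 0], "delta_rot": [0, 0, 0], "jaw": 0.4}, {"dp": [0.002, 0, 0], "delta_rot": [0, 0, 0], "jaw": 0.4}, {"dp": [0.001, 0, 0], "delta_rot": [0, 0, 0], "jaw": 0.4}, {"dp": [0.001, 0, 0], "delta_rot": [0, 0, 0], "jaw": 0.4}, {"dp": [0, 0, 0], "delta_rot": [0, 0, 0], "jaw": 0.4}]}}

```text
t: 13.65
eef_pos: [0.5205, 0.0745, 0.0323]
tcp_rot: [[0.132, 0.991, 0.0], [0.991, -0.132, 0.0], [0.0, 0.0, -1.0]]
ft_force: [-0.1, -2.1, -1.1]
width: 0.597
finger_force: 1.5
```

Request:
{"method": "send_rows", "body": {"increments": [{"dp": [0.001, 0, 0], "delta_rot": [0, 0, 0], "jaw": 0.4}, {"dp": [0.001, 0, 0], "delta_rot": [0, 0, 0], "jaw": 0.4}, {"dp": [0.001, 0, 0], "delta_rot": [0, 0, 0], "jaw": 0.4}]}}

```text
t: 14.02
eef_pos: [0.5209, 0.0774, 0.0323]
tcp_rot: [[0.132, 0.991, 0.0], [0.991, -0.132, 0.0], [0.0, 0.0, -1.0]]
ft_force: [-0.6, -4.1, -0.5]
width: 0.594
finger_force: 2.0
```

Request:
{"method": "send_rows", "body": {"increments": [{"dp": [0.001, 0, 0], "delta_rot": [0, 0, 0], "jaw": 0.4}, {"dp": [0.001, 0, 0], "delta_rot": [0, 0, 0], "jaw": 0.4}]}}

```text
t: 14.28
eef_pos: [0.5211, 0.0794, 0.0323]
tcp_rot: [[0.132, 0.991, 0.0], [0.991, -0.132, 0.0], [0.0, -0.0, -1.0]]
ft_force: [-0.5, -3.8, 0.6]
width: 0.6
finger_force: 2.0
```

Request:
{"method": "send_rows", "body": {"increments": [{"dp": [0.001, 0, 0], "delta_rot": [0, 0, 0], "jaw": 0.4}, {"dp": [0.001, 0, 0], "delta_rot": [0, 0, 0], "jaw": 0.4}]}}

```text
t: 14.52
eef_pos: [0.5212, 0.0798, 0.0323]
tcp_rot: [[0.132, 0.991, -0.001], [0.991, -0.132, -0.002], [-0.002, -0.0, -1.0]]
ft_force: [-2.8, -17.3, 0.9]
width: 0.601
finger_force: 8.6
```

```bash
python3 -c "
from h import *
togo(.044,0.001,.033)
a=bot.get_image('top')[165:290,170:430];b=bot.get_image('side')[190:310,220:360]
a=cv2.resize(a,(780,375));b=cv2.resize(b[:,:],(263,225))
p=np.zeros((600,780,3),'uint8');p[:375]=a;p[375:,:263]=b
w=bot.get_image('wrist');p[375:,300:600]=cv2.resize(w,(300,225));cv2.imwrite('pics/c6.png',p)"
```

```text
t 14.525 lane [0.0451 0.0035] z 0.0323 ytool yaw -7.57 F [ -2.8  -17.34   0.89] w 0.6011325999028095
togo tool [-0.0011  0.0025 -0.0007] tilt [-8.0e-04 -2.4e-03 -1.0e+00]
```

View pics/c6.png

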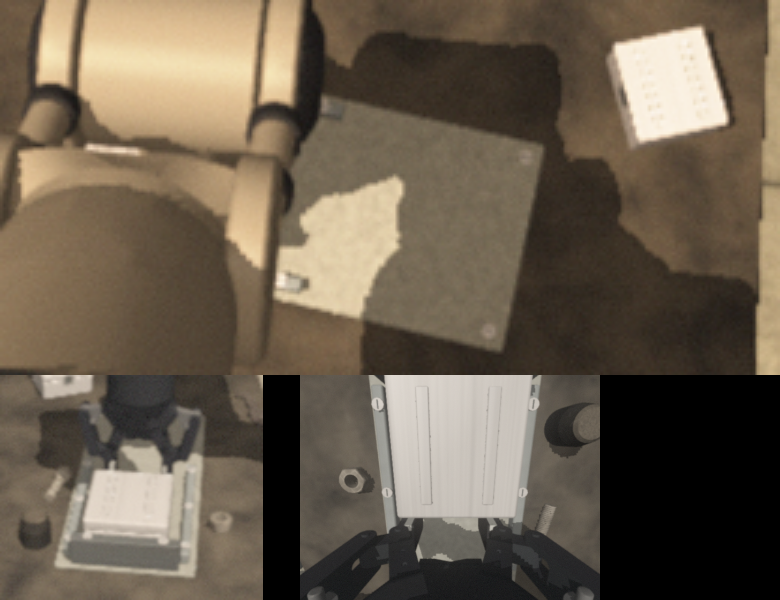

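The force jumped from 4 to 17 N at the predicted travel. The side crop (about (128,500)) shows the box against the stop and clear of both rails. I'll back off straight and lift.

Request:
{"method": "send_rows", "body": {"increments": [{"dp": [-0.003, 0, 0], "delta_rot": [0, 0, 0], "jaw": 0.4}, {"dp": [-0.01, 0, 0], "delta_rot": [0, 0, 0], "jaw": 0.4}, {"dp": [-0.02, 0, 0], "delta_rot": [0, 0, 0], "jaw": 0.4}, {"dp": [-0.02, 0, -0.01], "delta_rot": [0, 0, 0], "jaw": 0.4}, {"dp": [-0.01, 0, -0.04], "delta_rot": [0, 0, 0], "jaw": 0.4}, {"dp": [0, 0, -0.05], "delta_rot": [0, 0, 0], "jaw": 0.4}, {"dp": [0, 0, -0.04], "delta_rot": [0, 0, 0], "jaw": 0.4}, {"dp": [0, 0, 0], "delta_rot": [0, 0, 0], "jaw": 0.4}, {"dp": [0, 0, 0], "delta_rot": [0, 0, 0], "jaw": 0.4}]}}

```text
t: 15.8
eef_pos: [0.5125, 0.0189, 0.1716]
tcp_rot: [[0.132, 0.991, -0.001], [0.991, -0.132, 0.0], [0.0, -0.001, -1.0]]
ft_force: [0.1, -0.4, 1.0]
width: 0.602
finger_force: 0.0
```

```bash
python3 -c "
from h import *
togo(0,0,.15)
o=bot.get_obs();P,R,t=wristcam(o)
w=bot.get_image('wrist');cv2.imwrite('pics/w7.png',w)"
```

```text
t 15.8 lane [-0.0163  0.0041] z 0.1716 ytool yaw -7.6 F [ 0.14 -0.36  1.02] w 0.6019199867025947
togo tool [0.0163 0.0041 0.0216] tilt [-9.e-04  5.e-04 -1.e+00]
```

View pics/w7.png

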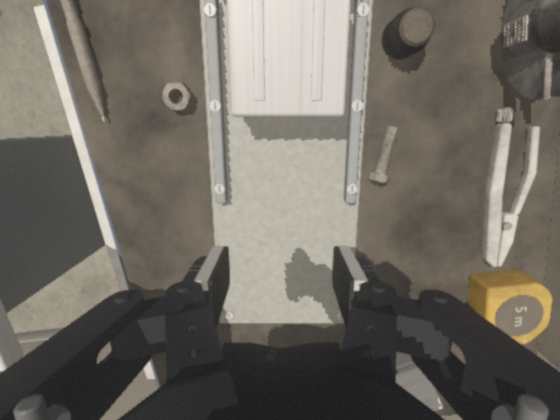

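The wrist view shows the box centred between the rails, with its rear edge from (231,115) to (345,115), square and clear on both sides. The bystanders have not moved. I'm handing the job in.

```bash
python3 -c "
from bench import bot
print(bot.close_job())"
```

```text
the job is handed in; nothing more can be done
None
```

The fastener box was pushed home against the end stop, square and centred between the rails with no rail contact seen. I handed the job in at about 16 s; the judge gave no verdict.

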